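Hang up the service key and pull the filter from the fume extractor

ROBOT

A 7-joint arm with a two-finger parallel gripper is mounted at the origin on the work surface. World frame = base frame: x ahead of the robot, y to its left, z up, the work surface at z = 0. Lengths are in m, angles in rad, forces in N, time in s.
With the tool pointing down it reaches from about 0.4 to 0.85 m from the base axis. Payload 10.4 kg.
Tool frame: the origin (TCP) lies between the finger pads; the fingertips stand 22 mm ahead of it and the grasp point (between the pads) lies 3 mm ahead of it; z points along the fingers, y is the line along which they close (so a half turn about z gives the same grasp; the last joint's range is limited). The gripper opens to 85 mm and grips with 20 to 120 N. Pads are 22 mm wide; open, the fingers measure 114 mm over their backs; the gripper's body (76 mm by 85 mm) begins 54 mm behind the grasp point. The pads swing forward as they close: fully open they stand 13 mm farther back than shut.
Start: joints at [-1.361, 0.332, -0.065, 1.46, 0.022, 1.35, -0.088], TCP at [0.144, 0.608, 0.232] pointing down, gripper open.
Joint ranges: [-2.6, 2.6], [-0.5, 2.12], [-1.47, 1.34], [0.16, 2.42], [-1.27, 4.41], [0.06, 2.06], [-2.6, 2.6]. Speed limits (rad/s): [2.22, 2.22, 2.79, 2.79, 3.14, 3.14, 3.14].

INTERFACE

Orientations are given as a unit quaternion [x, y, z, w].
In Python, from workcell import manip, camera, ticket, boxes_of, outline_of gives the robot as it stands.
- The arm moves only by the tool carry_out, never from a script. Its argument "deltas" is a list of rows, each a list of 5 numbers: the shift along the tool's x, y, z as a fraction of full scale, then the turn about the tool's z as a fraction of full scale, then the opening, from -1 (shut) to 1 (fully open), so that 0 is half open. In form: [[tx, ty, tz, spin, gripper], ...]. A call has 1 to 20 rows; each row is the pose to reach, as a shift and turn from the pose commanded when the call began, along the tool's axes at that moment; what a row does not reach only later rows make up. Full scale, the value 1, is 150 mm for a shift and 30 degrees for a turn. A row lasts 1/8 s, in which the tool goes at most 62.5 mm and 10.7 degrees, less where a joint would pass 70% of its speed; a pose out of reach is approached as far as the arm can. A call with a number of a shift or a turn outside -1 to 1 is refused whole. A call with a gripper value outside its range is refused whole. The fingers move at their own pace and stop on an object; "force" is the grip in N (left out, the last holds). Time passes only in rows, so rows that repeat a pose let the fingers close. It gives the time, the measured TCP pose, the force, the opening and the grip force at its end, in the units of the state.
- manip.get_obs(): the state, without advancing time (a new reading comes with each control period).
- camera(name): name is "side" or "top" or "wrist"; returns a dict with "img" (420x560x3 uint8, red, green, blue), "depth" (420x560 float32, m along the optical axis (not along the pixel's ray), 0 where there is no reading), "vertical_fov" (degrees; the focal length in pixels is half the picture's height over the tangent of half this angle, whatever the lens; pixels are square), "cx", "cy" (the principal point, pixels), "k1" (the pictures are not rectified: a ray, as slopes to the right and down, at radius r is drawn at 1 + k1 r^2 times it, then the intrinsics apply), "R" (3x3) and "t" (3): a world point X has camera coordinates R X + t. Camera axes: x right, y down, z forward; pixel columns grow to the right and rows downward; lengths in m; the calibration is good to about 2 mm. A picture is of the moment at which its call begins.
- ticket.hand_in(): hands the job in; it is judged then, once.
Trained networks look in a picture, given as the dict that the camera call returned (one of the last four; its "shot" number tells which), for a name from the list of things; names that differ only in an ending like _2 or _b are one class to them, and where a whole thing is asked for, a point or a joint stands for the part that bears it (a point fixed in the world has none). Each returns a list of dicts, best first, with "conf" (0 to 1); they miss things now and then, are a little off and sometimes report something else, mostly with a low value. They report only what shows in the picture. A call takes as long as a camera call. They do not tell look-alikes from the thing itself.
- boxes_of(query, picture): "position" ([x, y, z] in m, in world coordinates, good to about 4 mm: the middle of the surface that is visible of it).
- outline_of(query, picture): "region" (420x560 bool, what is visible of it).
The state is a dict: "clock": time; "joint_pos": joint angles; "joint_velocities": joint speeds; "tau": joint torques, N m; "position": TCP position; "ee_rot": TCP orientation; "ft_force": force on the tool from outside, world axes, zero at the start; "torque": the same for the moment, N m; "grip_width": opening from 0.0 (shut) to 1.0 (fully open); "grasp_force": force on a finger pad.
Only numpy, scipy, OpenCV 4.12 (cv2) and the standard library are available. Lean on these libraries where they do the work, as an engineer would, in place of code of your own. Each camera call takes 0.05 s, during which the arm holds its last target. There are 200 camera calls.

TASK

The service key has been left lying on the cover flap of the small fume extractor: hang it by its ring on the sloping peg of the key stand and let it hang there. Then lift the cover flap right up so that it stays open, draw the filter plate out of its slot underneath, and hold it upright over the middle of the white tray, its lower edge roughly 10 cm above it, for inspection. Finish still holding the filter plate in the air, with the flap open and the key on its peg, and leave the bottle, the jar and the tip box where they are.

Things in the scene. Friction and masses are not known exactly. Their poses are not given: they have to be found in the camera images.
- key_grip (a point): service key lying flat on the shut flap at any of many yaws: steel bar 94 long, 14 wide, 13 thick (mm), black sleeve on the grip, ring at one end, 132 overall, 0.09 kg. Point near its balance, mid-width and mid-thickness, 6.5 above the flap at the start. x along the key to the ring, z up out of its flat face. The bar reaches from 45 behind (-x) to 49 in front of this point
- key_eye (a point): centre of the key's ring, 65 mm from key_grip along the key's +x and 3 mm below it. Ring 44 mm outside, hole 28 mm, 7 mm thick, in the plane of the key's flat face; hole axis is z. Axes as key_grip
- peg_root (a point): foot of the peg of the key stand (fixed; may be on either side): base 90 mm across and 12 high, vertical post 12 thick and 152 high, one peg 8 thick sloping up 45 degrees to the stand's -x. Point on the post's axis, 150 above the bench; z up. A key let go level, ring around the peg, bar pointing out to the stand's -x, swings down and hangs by its ring at the peg's foot
- peg_tip (a point): free rounded end of the peg, 42 mm out (stand -x) and 42 mm above peg_root. Axes as peg_root
- flap (a joint): angle of the cover flap: 0 shut (the start), grows as it opens, stop at 1.85 rad; friction in the hinge makes it stay wherever it is left (about 3 N at the knob moves it)
- unit: fume extractor, fixed; origin on the bench under the middle of its filter chamber, an open-topped white box 190 (x) x 160 (y) x 100 mm, walls and floor 6 mm, covered by the flap. Beyond the hinge, to +x, a motor housing 120 mm long, 160 wide, 85 high with a spout 56 across and 30 high on top. z up, x from knob side to motor side
- flap_hinge (a point): hinge of the cover flap: middle of its far edge, underside, 100 mm above the bench, 95 mm to +x of the unit's origin. Flap: aluminium sheet 190 mm from hinge to free edge, 160 mm wide, 6 mm thick. Axes turn with the flap; shut: x away from the knob, y along the hinge, z up. It opens free edge up and over towards the motor
- flap_knob (a point): centre of the flap's black knob, a round bar 20 mm thick and 22 mm long along the hinge direction, with flat ends, on a 14 mm stem; at x = -175, z = +28 mm from flap_hinge in the flap's axes, mid-width, 22 mm above the flap's face. Gripped by its flat ends from above it turns between the fingers as the flap opens. Axes as flap_hinge
- filter_tab (a point): filter plate hidden under the flap: grey frame, white pleats, 100 wide (x), 12 thick (y), 62 high (mm), 0.12 kg. Point: centre of its pull tab on top, 34 wide, 10 thick, 23 high, 73.5 above the plate's foot, tab's top 9 below the rim. Stands in end guides 45 deep, 1.5 to 2 play, at unit x -10, y +15, axes as the unit; draws straight up. 50 free beside the tab. z up the plate
- filter_foot (a point): middle of the filter plate's lower edge, 73.5 mm below filter_tab, at the start 6 mm above the bench. Axes as filter_tab
- tray_mid (a point): white inspection tray 150 x 130 x 22 mm, fixed on the bench, on the side away from the key stand: the middle of its mouth, at rim height, 22 mm above the bench. z up
- bottle: bystander: glass bottle with a blue cap, 68 mm across and 150 mm high; origin at the centre of its underside. Leave alone
- jar: bystander: small amber jar with a white cap, 60 mm across and 80 mm high; origin at the centre of its underside. Leave alone
- tipbox: bystander: blue pipette-tip box with a clear lid, 122 x 87 x 70 mm; origin at the centre of its underside. Leave alone
Not all that is in view belongs to the job. Of the things shaped like the part that bears tray_mid, the white one is meant.

How it is judged:
By the outcome, as a careful person would: the job done as asked, in the order asked, and still so for the second after the job is handed in, while the arm keeps its last pose, push and grip.
It also fails if it takes over 72 s, if anything falls off the work surface, if the arm or the gripper's body presses on something with over 40 N, if the wrist force passes 120 N, or if a joint passes its speed limit or range.

## Working session

There is one attempt and no reset: what is moved stays moved. The work goes in short steps, Python scripts to look and compute and a tool call to move; the robot and the scene stay as the last step left them, time stands still between calls to the robot, and variables do not carry over. Pictures are saved under pics/ and viewed, at most 10 in all, crops included, and the job is handed in when it is done.

Besides the shell and the picture viewer there is one more tool, called after "Request:" as a command line: name --pt "numbers of a row" for each row, then --argument value for the rest. carry_out: Moves the arm, as the interface text tells. Its arguments: {"type":"object","properties":{"deltas":{"type":"array","items":{"type":"array","items":{"type":"number"}}},"force":{"type":"number"}},"required":["deltas"]}

```bash
mkdir -p pics; cat > h.py <<'E'
import numpy as np, cv2
from workcell import manip, camera, ticket, boxes_of, outline_of
from scipy.spatial.transform import Rotation as Ro
def K(c):
    f=210/np.tan(np.radians(c["vertical_fov"])/2); return np.array([[f,0,c["cx"]],[0,f,c["cy"]],[0,0,1.]])
def D(c): return np.array([c["k1"],0,0,0,0.])
def pts(c,uv):
    uv=np.asarray(uv,float).reshape(-1,2)
    n=cv2.undistortPoints(uv[:,None],K(c),D(c))[:,0]
    d=c["depth"][uv[:,1].round().astype(int),uv[:,0].round().astype(int)]
    P=np.c_[n*d[:,None],d]; return (P-c["t"])@c["R"]
def proj(c,X):
    return cv2.projectPoints(np.asarray(X,float).reshape(-1,3),cv2.Rodrigues(np.array(c["R"]))[0],np.array(c["t"],float),K(c),D(c))[0][:,0]
def cloud(c,m):
    v,u=np.nonzero(m&(c["depth"]>0)); return pts(c,np.c_[u,v])
def save(c,n,crop=None,s=1):
    im=c["img"][:,:,::-1]
    if crop: u0,v0,u1,v1=crop; im=im[v0:v1,u0:u1]
    cv2.imwrite("pics/"+n,cv2.resize(im,None,fx=s,fy=s,interpolation=cv2.INTER_CUBIC))
def st():
    o=manip.get_obs(); R=Ro.from_quat(o["ee_rot"]).as_matrix()
    print("t",round(o["clock"],2),"p",np.round(o["position"],4),"F",np.round(o["ft_force"],1),"w",round(o["grip_width"],3),"g",o["grasp_force"]); print(np.round(R,3)); return o,R
E
python3 - <<'E'
from h import *
np.set_printoptions(suppress=True,precision=3)
st()
for n in ["top","side"]:
    c=camera(n); save(c,n+"0.png",s=1.4)
    for q in ["key_grip","key_eye","peg_root","peg_tip","flap_hinge","flap_knob","unit","tray_mid","bottle","jar","tipbox"]:
        for b in boxes_of(q,c)[:3]: print(n,q,round(b["conf"],2),np.array(b["position"]),proj(c,b["position"])[0].round())
E
```

```text
t 0.0 p [0.144 0.608 0.231] F [-0.6  0.6 -0.6] w 1.003 g 0.0
[[-0.973  0.231 -0.   ]
 [ 0.231  0.973 -0.001]
 [-0.    -0.001 -1.   ]]
top key_grip 0.75 [0.572 0.004 0.123] [284. 173.]
top key_eye 0.61 [0.567 0.004 0.117] [284. 175.]
top key_eye 0.59 [ 0.528 -0.303  0.014] [385. 193.]
top peg_root 0.83 [ 0.522 -0.304  0.013] [385. 195.]
top peg_root 0.36 [ 0.605 -0.005  0.104] [287. 163.]
top peg_tip 0.95 [ 0.521 -0.302  0.017] [385. 196.]
top peg_tip 0.36 [ 0.533 -0.494  0.071] [456. 187.]
top flap_hinge 0.77 [ 0.549 -0.011  0.103] [289. 183.]
top flap_knob 0.75 [ 0.55  -0.015  0.105] [291. 182.]
top unit 0.47 [ 0.526 -0.302  0.013] [384. 194.]
top tray_mid 0.9 [0.475 0.312 0.006] [185. 214.]
top tray_mid 0.72 [0.468 0.522 0.007] [117. 217.]
top tray_mid 0.7 [0.222 0.364 0.005] [166. 298.]
top bottle 0.74 [0.688 0.394 0.1  ] [150. 138.]
top jar 0.6 [ 0.661 -0.371  0.078] [411. 145.]
top jar 0.36 [ 0.529 -0.303  0.011] [384. 193.]
top tipbox 0.77 [ 0.534 -0.493  0.068] [455. 187.]
side key_grip 0.43 [0.574 0.004 0.116] [308. 211.]
side key_eye 0.74 [0.574 0.001 0.112] [309. 212.]
side peg_root 0.56 [ 0.527 -0.313  0.01 ] [309. 304.]
side peg_tip 0.71 [ 0.532 -0.312  0.015] [311. 303.]
side flap_hinge 0.56 [ 0.551 -0.025  0.112] [303. 217.]
side flap_knob 0.79 [ 0.548 -0.028  0.108] [302. 219.]
side unit 0.97 [ 0.607 -0.063  0.086] [322. 230.]
side unit 0.5 [ 0.527 -0.309  0.013] [309. 303.]
side tray_mid 0.95 [0.222 0.362 0.003] [204. 190.]
side tray_mid 0.84 [0.468 0.527 0.005] [263. 166.]
side tray_mid 0.69 [0.48  0.313 0.004] [271. 193.]
side bottle 0.73 [0.695 0.389 0.077] [323. 163.]
side jar 0.92 [ 0.66  -0.403  0.056] [364. 311.]
side tipbox 0.6 [ 0.531 -0.524  0.069] [325. 347.]
```

View pics/top0.png

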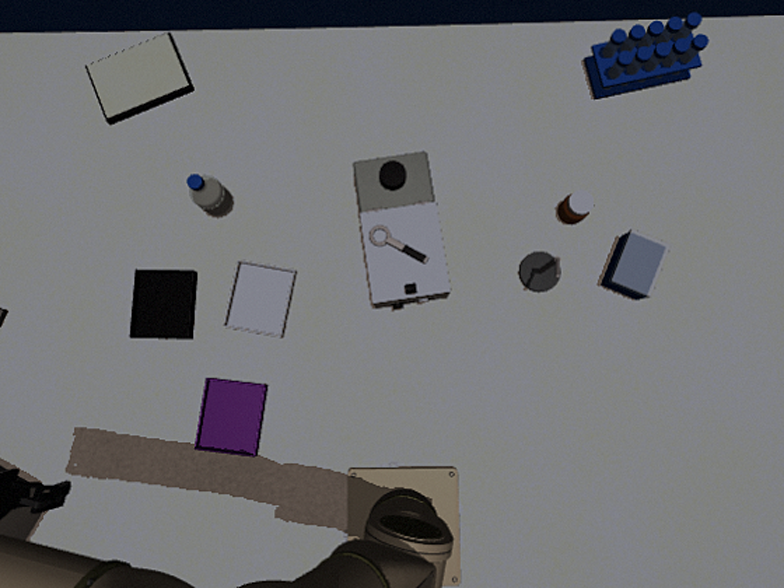

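View pics/side0.png

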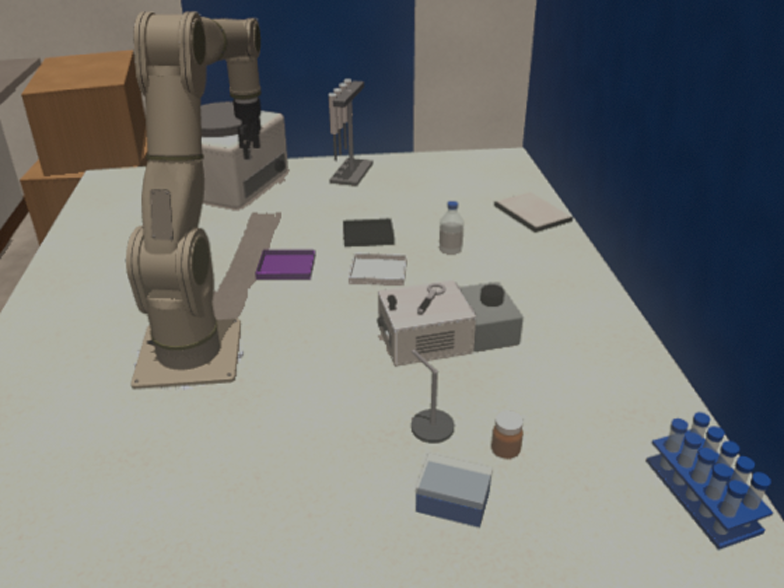

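The top picture shows the key on the flap at (284,173) px, stand at (385,194), knob at (293,206), white tray at (186,214). The look-alikes are the black tray (117,217) and the purple tray (166,298). The white one is the target, and the key and stand have no look-alikes. Next I'll measure from depth and check with a close crop.

```bash
python3 - <<'E'
from h import *
np.set_printoptions(suppress=True,precision=4)
ct=camera("top"); cs=camera("side")
A=[cloud(c,np.ones((420,560),bool)) for c in (ct,cs)]
def rect(P): 
    r=cv2.minAreaRect((P[:,:2]*1000).astype(np.float32)); return np.round(r[0],1),np.round(r[1],1),round(r[2],1)
for n,P in zip(("top","side"),A):
    b=lambda x0,x1,y0,y1,z0,z1:P[(P[:,0]>x0)&(P[:,0]<x1)&(P[:,1]>y0)&(P[:,1]<y1)&(P[:,2]>z0)&(P[:,2]<z1)]
    f=b(.4,.75,-.15,.15,.098,.111); print(n,"flap",len(f),rect(f),np.median(f[:,2]))
    m=b(.6,.8,-.15,.15,.075,.092); print(" motor",len(m),rect(m),np.median(m[:,2]))
    k=b(.5,.7,-.1,.1,.1125,.125); print(" key",len(k),k.mean(0),rect(k))
    kn=b(.4,.51,-.1,.1,.113,.15); print(" knob",len(kn),kn.mean(0),rect(kn) if len(kn) else 0)
    p=b(.42,.65,-.42,-.2,.04,.22); print(" stand",len(p)); print(p[np.argsort(p[:,2])][::max(1,len(p)//25)])
    base=b(.42,.65,-.42,-.2,.006,.02); print(" base",len(base),rect(base))
    for q in ["bottle","jar","tipbox","tray"]: pass
    t=b(.38,.57,.22,.41,.014,.03); print(" tray",len(t),rect(t) if len(t) else 0)
    t=b(.38,.57,.22,.41,.003,.03); print(" tray",len(t),rect(t) if len(t) else 0)
for c in (ct,):
  for q in ("key_grip","key_eye","flap_knob","tray_mid"):
    for o in outline_of(q,c)[:2]:
        C=cloud(c,o["region"]); print(q,o["conf"],len(C),C.mean(0),rect(C))
save(ct,"key.png",(240,135,420,235),4)
E
```

```text
top flap 3340 (array([599.6,  -4.8]), array([278. , 159.9]), 7.9) 0.10666635173301532
 motor 1633 (array([713.9,  10.6]), array([115.9, 159.8]), 7.4) 0.08517086970637386
 key 274 [0.5796 0.0014 0.118 ] (array([617.6, -13.2]), array([161.8, 147.7]), 71.6)
 knob 57 [ 0.4762 -0.0215  0.1362] (array([477.2, -21.6]), array([19.2, 21.6]), 8.7)
 stand 211
[[ 0.6439 -0.3599  0.0407]
 [ 0.6398 -0.3708  0.0438]
 [ 0.6484 -0.3584  0.0469]
 [ 0.6376 -0.3896  0.0501]
 [ 0.6437 -0.3625  0.0522]
 [ 0.6495 -0.3624  0.0537]
 [ 0.6422 -0.3971  0.0552]
 [ 0.6453 -0.367   0.0574]
 [ 0.5271 -0.3007  0.0633]
 [ 0.5321 -0.3025  0.0687]
 [ 0.6403 -0.3911  0.0735]
 [ 0.6395 -0.3843  0.0766]
 [ 0.6484 -0.3727  0.0779]
 [ 0.648  -0.3752  0.0792]
 [ 0.6442 -0.3978  0.0803]
 [ 0.6498 -0.3947  0.0819]
 [ 0.6431 -0.3906  0.0847]
 [ 0.527  -0.3009  0.0969]
 [ 0.5236 -0.3016  0.115 ]
 [ 0.5234 -0.3029  0.1314]
 [ 0.531  -0.301   0.1502]
 [ 0.5301 -0.3026  0.1542]
 [ 0.5173 -0.3046  0.1638]
 [ 0.5133 -0.3023  0.1714]
 [ 0.5011 -0.2941  0.18  ]
 [ 0.494  -0.2935  0.1906]
 [ 0.4879 -0.2916  0.1963]]
 base 620 (array([ 
[... 1289 characters left out ...]
9.8)
 tray 222 (array([476. , 307.4]), array([146.5, 151.4]), 79.4)
 tray 846 (array([475. , 314.8]), array([188.4, 187.5]), 0.3)
key_grip 0.77 298 [0.572  0.0075 0.1162] (array([565.2,   6.3]), array([125.8,  39.8]), 52.5)
key_eye 0.61 261 [0.569  0.0052 0.1173] (array([573.6,   0.3]), array([128.8,  40.2]), 67.4)
key_eye 0.15 3605 [ 0.5554 -0.0104  0.1051] (array([568.4, -11.9]), array([214.4, 180.9]), 8.0)
flap_knob 0.95 3403 [ 0.554  -0.0117  0.1066] (array([572.4, -11.5]), array([223.3, 177.7]), 8.5)
tray_mid 0.85 2294 [0.2222 0.3681 0.0074] (array([225. , 368.8]), array([139.2, 151.1]), 83.7)
tray_mid 0.84 2082 [0.4769 0.311  0.0068] (array([476.4, 309.4]), array([134.2, 149.8]), 79.0)
```

View pics/key.png

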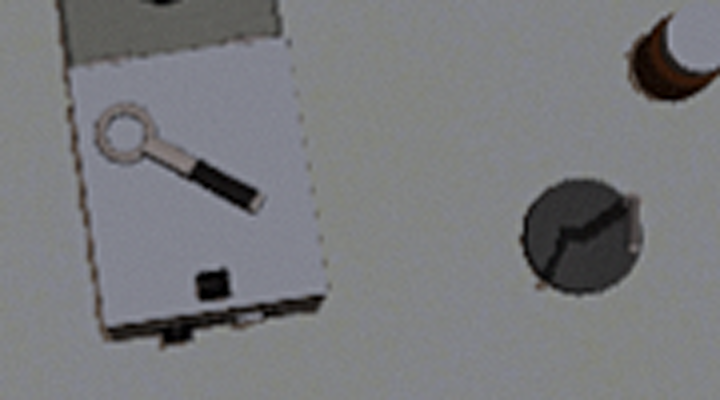

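The crop shows the key's ring at (125,132) and its sleeve end at (258,205), lying on the flap. The stand's base is at (580,237) with the peg pointing toward the robot. The key and stand are confirmed, so next I'll write a move planner.

```bash
cat >> h.py <<'E'
def plan(target,yaw_deg,grip,state=None):
    """prints calls to bring TCP to target with tool-y (closing line) at world yaw; straight line"""
    o=manip.get_obs(); p=np.array(o["position"]); R=Ro.from_quat(o["ee_rot"]).as_matrix()
    y=np.degrees(np.arctan2(R[1,1],R[0,1])); d=np.array(target)-p; dy=(yaw_deg-y+180)%360-180
    for n in range(1,12):
        out=[];ok=True
        for i in range(n):
            a=np.radians(y+dy*i/n); ty=np.array([np.cos(a),np.sin(a),0]); tz=np.array([0,0,-1.]); tx=np.cross(ty,tz)
            s=d/n; v=[s@tx/.15,s@ty/.15,s@tz/.15,-dy/n/30]
            ok&=max(map(abs,v))<=1; out.append([round(float(k),3) for k in v]+[grip])
        if ok: break
    print("plan from",p.round(4),"yaw",round(y,1),"tilt",R[:,2].round(4))
    for r in out: print("  ",r)
E
python3 - <<'E'
from h import *
np.set_printoptions(suppress=True,precision=4)
c=camera("top")
print("ring/tip",pts(c,[[271.3,168],[304.5,186.3]])); print(proj(c,[[.607,.03,.112]]))
plan([.53,-.02,.33],-30,1)
E
```

```text
ring/tip [[ 0.5921  0.0396  0.1056]
 [ 0.5349 -0.0541  0.1174]]
[[274.4982 162.3228]]
plan from [0.1442 0.6082 0.2316] yaw 76.7 tilt [ 0.      0.0002 -1.    ]
   [-0.694, -0.696, -0.131, 0.711, 1]
   [-0.9, -0.396, -0.131, 0.711, 1]
   [-0.982, -0.042, -0.131, 0.711, 1]
   [-0.93, 0.318, -0.131, 0.711, 1]
   [-0.75, 0.635, -0.131, 0.711, 1]
```

Request:
carry_out --pt "-0.69 -0.7 -0.13 0.71 1" --pt "-0.69 -0.7 -0.13 0.71 1" --pt "-0.69 -0.7 -0.13 0.71 1" --pt "-0.69 -0.7 -0.13 0.71 1"

```text
clock: 2.05
position: [0.2217, 0.4814, 0.2518]
ee_rot: [0.298, 0.955, 0.001, 0.0]
ft_force: [-0.0, 1.0, 0.7]
grip_width: 0.999
grasp_force: 0.0
```

Request:
carry_out --pt "-0.9 -0.4 -0.13 0.71 1" --pt "-0.9 -0.4 -0.13 0.71 1" --pt "-0.9 -0.4 -0.13 0.71 1" --pt "-0.9 -0.4 -0.13 0.71 1"

```text
clock: 2.55
position: [0.298, 0.3562, 0.2709]
ee_rot: [0.469, 0.883, 0.001, -0.0]
ft_force: [-0.3, -0.2, -0.1]
grip_width: 1.006
grasp_force: 0.0
```

Request:
carry_out --pt "-0.98 -0.04 -0.13 0.71 1" --pt "-0.98 -0.04 -0.13 0.71 1" --pt "-0.98 -0.04 -0.13 0.71 1" --pt "-0.98 -0.04 -0.13 0.71 1"

```text
clock: 3.05
position: [0.3752, 0.2316, 0.2901]
ee_rot: [0.624, 0.781, 0.0, 0.0]
ft_force: [-0.5, 1.1, -0.2]
grip_width: 0.998
grasp_force: 0.0
```

Request:
carry_out --pt "-0.93 0.32 -0.13 0.71 1" --pt "-0.93 0.32 -0.13 0.71 1" --pt "-0.93 0.32 -0.13 0.71 1" --pt "-0.93 0.32 -0.13 0.71 1"

```text
clock: 3.55
position: [0.453, 0.1066, 0.3093]
ee_rot: [0.757, 0.653, -0.0, 0.0]
ft_force: [-0.4, 0.5, -0.1]
grip_width: 0.999
grasp_force: 0.0
```

Request:
carry_out --pt "-0.75 0.63 -0.13 0.71 1" --pt "-0.75 0.63 -0.13 0.71 1" --pt "-0.75 0.63 -0.13 0.71 1" --pt "-0.75 0.63 -0.13 0.71 1" --pt "-0.75 0.63 -0.13 0.71 1"

```text
clock: 4.18
position: [0.5291, -0.0166, 0.3283]
ee_rot: [0.864, 0.503, -0.0, -0.001]
ft_force: [-1.2, 0.7, 0.5]
grip_width: 0.997
grasp_force: 0.0
```

```bash
python3 - <<'E'
from h import *
np.set_printoptions(suppress=True,precision=4)
c=camera("wrist"); save(c,"w1.png")
P=cloud(c,np.ones((420,560),bool))
f=P[(abs(P[:,0]-.55)<.06)&(abs(P[:,1])<.06)]; 
zf=np.median(f[(f[:,2]>.095)&(f[:,2]<.111)][:,2]); print("flap z",zf)
k=P[(P[:,2]>zf+.0045)&(P[:,2]<zf+.02)&(abs(P[:,0]-.568)<.085)&(abs(P[:,1])<.075)&(P[:,0]>.505)]
print(len(k),k.min(0),k.max(0),np.median(k[:,2]))
r=cv2.minAreaRect((k[:,:2]*1000).astype(np.float32)); print(r)
d=np.array([np.cos(np.radians(58.6)),np.sin(np.radians(58.6))])
for _ in range(4):
    s=k[:,:2]@d; b=k[(s<s.min()+.085)][:,:2]; m=b.mean(0)
    u,_,v=np.linalg.svd(b-m,full_matrices=False); d=v[0]*np.sign(v[0]@d)
s=(k[:,:2]-m)@d; lo,hi=np.percentile(s,.3),np.percentile(s,99.7); n=np.array([-d[1],d[0]])
print("dir deg",np.degrees(np.arctan2(d[1],d[0])),"len",hi-lo,"grip",m+d*(lo+.045),m+d*(hi-.087),"eye",m+d*(hi-.022), "ringlat",((k[s>hi-.035][:,:2]-m)@n).mean())
kn=P[(P[:,2]>.125)&(P[:,2]<.15)&(abs(P[:,0]-.477)<.03)&(abs(P[:,1]+.02)<.03)]
print("knob",len(kn),kn.mean(0) if len(kn) else 0, cv2.minAreaRect((kn[:,:2]*1000).astype(np.float32)) if len(kn) else 0)
E
```

```text
flap z 0.10636816866090251
1724 [ 0.5327 -0.0578  0.1109] [0.614  0.0618 0.1222] 0.11868554371661225
((576.1617431640625, -0.7265243530273438), (130.4032745361328, 43.32425308227539), 68.15403747558594)
dir deg 60.182035065773114 len 0.12995517821834413 grip [ 0.5602 -0.0158] [ 0.5591 -0.0176] eye [0.5915 0.0388] ringlat -0.00020116042436208088
knob 335 [ 0.4811 -0.0205  0.1355] ((480.0151672363281, -21.34066390991211), (18.62014389038086, 21.881332397460938), 8.332293510437012)
```

View pics/w1.png

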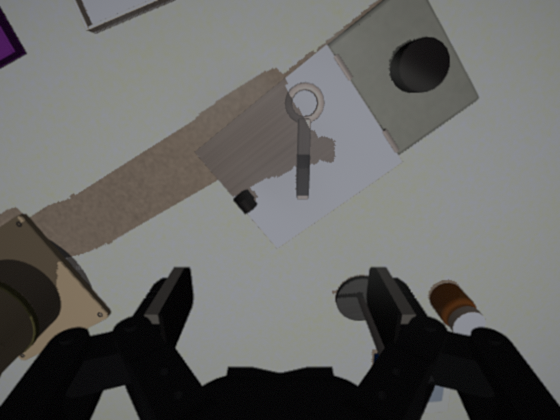

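The wrist view shows the key vertical at (303,150), so it is aligned with the fingers. The knob is at (245,200).

```bash
python3 - <<'E'
from h import *
plan([.5597,-.0167,.1315],-29.8,0)
E
```

```text
plan from [ 0.529  -0.0169  0.3285] yaw -29.6 tilt [-1.e-03  6.e-04 -1.e+00]
   [0.051, 0.088, 0.657, 0.003, 0]
   [0.051, 0.088, 0.657, 0.003, 0]
```

Request:
carry_out --pt "0.1 0.177 0.4 0.007 0" --pt "0.1 0.177 0.7 0.007 0" --pt "0.1 0.177 0.95 0.007 0" --pt "0.1 0.177 1 0.007 0" --force 40

```text
clock: 4.72
position: [0.5583, -0.0182, 0.1768]
ee_rot: [0.866, 0.501, -0.002, -0.001]
ft_force: [0.1, -0.3, 1.6]
grip_width: 0.5
grasp_force: 0.0
```

Request:
carry_out --pt "0 0 0.2 0 -0.3" --pt "0 0 0.29 0 -0.3" --pt "0 0 0.31 0 -0.3" --pt "0 0 0.31 0 -0.3"

```text
clock: 5.22
position: [0.5604, -0.0198, 0.1335]
ee_rot: [0.866, 0.5, 0.001, 0.0]
ft_force: [-0.3, 0.8, 0.5]
grip_width: 0.352
grasp_force: 0.0
```

Request:
carry_out --pt "0 0 0 0 -1" --pt "0 0 0 0 -1" --pt "0 0 0 0 -1" --pt "0 0 0 0 -1" --pt "0 0 0 0 -1" --pt "0 0 0 0 -1"

```text
clock: 5.98
position: [0.5598, -0.0201, 0.1325]
ee_rot: [0.866, 0.5, -0.0, -0.0]
ft_force: [-0.9, 0.1, 0.3]
grip_width: 0.001
grasp_force: 0.0
```

```bash
python3 - <<'E'
from h import *
c=camera("wrist"); save(c,"w2.png"); st()
E
```

```text
t 6.03 p [ 0.5599 -0.02    0.1325] F [ 0.7  0.8 -1. ] w 0.002 g 0.0
[[ 0.501  0.866 -0.   ]
 [ 0.866 -0.501  0.   ]
 [ 0.    -0.    -1.   ]]
```

View pics/w2.png

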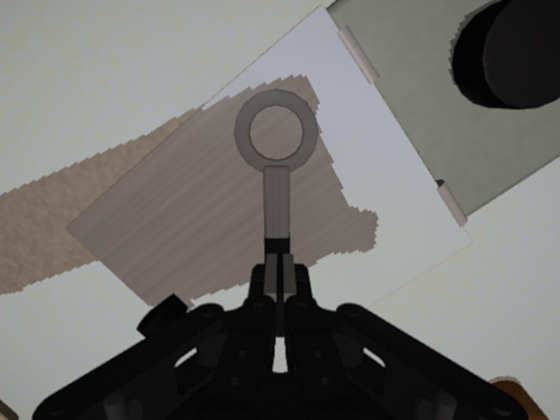

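```bash
python3 - <<'E'
from h import *
np.set_printoptions(suppress=True,precision=4)
c=camera("wrist")
for v in (240,255,262,266,270,276,282,290,300,310):
    print(v,[tuple(pts(c,[[u,v]])[0].round(4)) for u in (262,270,280,289,297)])
E
```

```text
240 [(np.float64(0.5532), np.float64(-0.0106), np.float64(0.1069)), (np.float64(0.5608), np.float64(-0.0078), np.float64(0.1198)), (np.float64(0.5657), np.float64(-0.0105), np.float64(0.12)), (np.float64(0.5699), np.float64(-0.0132), np.float64(0.1196)), (np.float64(0.5712), np.float64(-0.0214), np.float64(0.1059))]
255 [(np.float64(0.5481), np.float64(-0.0191), np.float64(0.1072)), (np.float64(0.5615), np.float64(-0.0078), np.float64(0.1377)), (np.float64(0.5658), np.float64(-0.0102), np.float64(0.1378)), (np.float64(0.5695), np.float64(-0.0127), np.float64(0.1374)), (np.float64(0.5664), np.float64(-0.03), np.float64(0.1065))]
262 [(np.float64(0.5456), np.float64(-0.0233), np.float64(0.107)), (np.float64(0.5617), np.float64(-0.0078), np.float64(0.145)), (np.float64(0.5657), np.float64(-0.0103), np.float64(0.1445)), (np.float64(0.5694), np.float64(-0.0126), np.float64(0.1443)), (np.float64(0.5641), np.float64(-0.0342), np.float64(0.1067))]
266 [(np.float64(0.5561), np.float64(-0.0093), np.float64(0.1416)), (np.float64(0.5618), np.float64(-0.0078), np.float64(0.1487)), (np.float64(0.5
[... 1385 characters left out ...]
(np.float64(0.5698), np.float64(-0.0179), np.float64(0.1607))]
300 [(np.float64(0.5612), np.float64(-0.0046), np.float64(0.1776)), (np.float64(0.5635), np.float64(-0.0066), np.float64(0.1769)), (np.float64(0.5642), np.float64(-0.0128), np.float64(0.17)), (np.float64(0.5694), np.float64(-0.0106), np.float64(0.1762)), (np.float64(0.5724), np.float64(-0.0113), np.float64(0.1774))]
310 [(np.float64(0.5605), np.float64(-0.0062), np.float64(0.1812)), (np.float64(0.5631), np.float64(-0.0075), np.float64(0.1814)), (np.float64(0.5615), np.float64(-0.0175), np.float64(0.1694)), (np.float64(0.5694), np.float64(-0.0104), np.float64(0.1823)), (np.float64(0.5716), np.float64(-0.0124), np.float64(0.1814))]
```

```bash
python3 - <<'E'
from h import *
np.set_printoptions(suppress=True,precision=4)
c=camera("wrist")
for u in (266,280,293): print(u,pts(c,[[u,v] for v in range(238,256)])[:,2])
E
```

```text
266 [0.1186 0.1192 0.1199 0.1199 0.1198 0.1193 0.1191 0.1192 0.1205 0.2747
 0.1198 0.1198 0.1188 0.1196 0.1204 0.1191 0.1196 0.1203]
280 [0.1194 0.1186 0.1197 0.1205 0.1206 0.121  0.1202 0.1197 0.1203 0.1205
 0.1193 0.1197 0.1203 0.1202 0.1203 0.12   0.1374 0.1378]
293 [0.1056 0.1068 0.1062 0.1071 0.1066 0.1079 0.1061 0.1064 0.1072 0.106
 0.1069 0.1068 0.1051 0.2747 0.1061 0.1062 0.1064 0.1057]
```

Request:
carry_out --pt "0 0 -0.02 0 -0.3" --pt "0 0 0 0 -0.3" --pt "0 0 0.04 0 -0.3" --pt "0 0 0.04 0 -0.3"

```text
clock: 6.62
position: [0.5594, -0.0201, 0.1257]
ee_rot: [0.866, 0.5, -0.001, -0.0]
ft_force: [-0.2, -0.7, -0.5]
grip_width: 0.352
grasp_force: 0.0
```

```bash
python3 - <<'E'
from h import *
np.set_printoptions(suppress=True,precision=4)
st(); c=camera("wrist"); save(c,"w3.png",(180,180,380,330),4)
P=cloud(c,np.ones((420,560),bool)); o=manip.get_obs(); R=Ro.from_quat(o["ee_rot"]).as_matrix()
Q=(P-o["position"])@R   # tool coords
m=(abs(Q[:,0])<.02)&(abs(Q[:,1])<.06)&(Q[:,2]>-.03)&(Q[:,2]<.010)
for lo in np.arange(-.03,.0271,.003):
    s=Q[(abs(Q[:,0])<.03)&(abs(Q[:,1])<.05)&(Q[:,2]>=lo)&(Q[:,2]<lo+.003)]
    print(round(lo*1000),len(s),(s[:,:2].min(0)*1000).round() if len(s) else '',(s[:,:2].max(0)*1000).round() if len(s) else '')
E
```

```text
t 6.62 p [ 0.5594 -0.0201  0.1257] F [-0.2 -0.7 -0.5] w 0.352 g 0.0
[[ 0.501  0.866 -0.001]
 [ 0.866 -0.501 -0.   ]
 [-0.001 -0.001 -1.   ]]
-30 286 [-11. -29.] [12. 28.]
-27 288 [-11. -29.] [12. 28.]
-24 262 [-11. -29.] [12. 28.]
-21 264 [-11. -29.] [12. 29.]
-18 226 [ -9. -29.] [12. 28.]
-15 246 [-10. -29.] [12. 28.]
-12 197 [-10. -28.] [12. 29.]
-9 198 [-10. -28.] [12. 27.]
-6 104 [-11. -26.] [12. 21.]
-3 54 [-11. -18.] [11. 21.]
0 7 [ -4. -15.] [-0. 15.]
3 868 [-30.  -8.] [29.  6.]
6 1704 [-30.  -9.] [30.  6.]
9 8 [11. -9.] [28.  5.]
12 2 [11. -9.] [11. -9.]
15 20 [-23. -47.] [30. 47.]
18 10571 [-30. -50.] [30. 50.]
21 135 [-30. -50.] [30. 50.]
24 0  
27 0
```

View pics/w3.png

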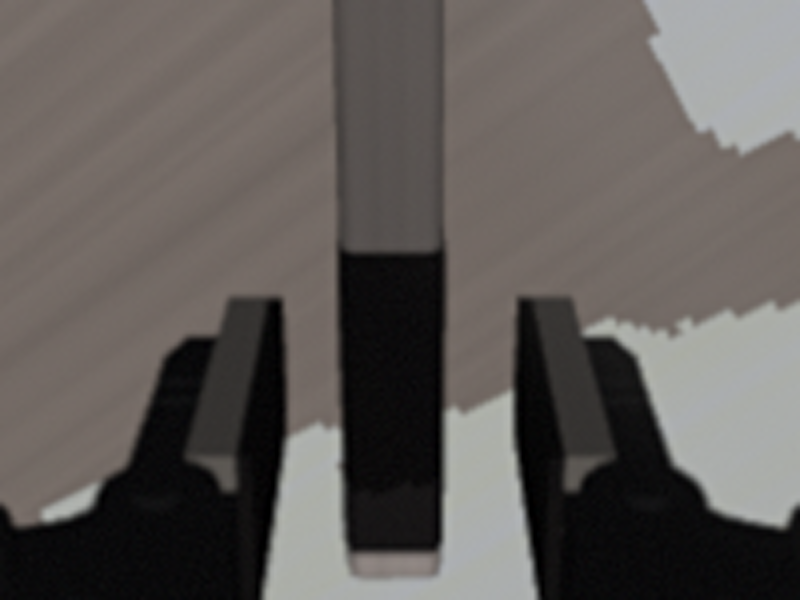

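The crop shows the tips level with the TCP and just above the key. The key runs midway between the fingers at (391,300), and the tips are about 18 mm above the flap. I'll lower in small steps while watching the force.

Request:
carry_out --pt "0.02 0 0.04 0 -0.4" --pt "0.02 0 0.07 0 -0.4" --pt "0.02 0 0.09 0 -0.4" --pt "0.02 0 0.09 0 -0.4"

```text
clock: 7.18
position: [0.5612, -0.0175, 0.1127]
ee_rot: [0.866, 0.5, -0.0, -0.0]
ft_force: [-0.5, -0.5, 1.1]
grip_width: 0.299
grasp_force: 0.0
```

```bash
cat >> h.py <<'E'
def tips(c):
    P=cloud(c,np.ones((420,560),bool)); o=manip.get_obs(); R=Ro.from_quat(o["ee_rot"]).as_matrix()
    Q=(P-o["position"])@R; 
    for lo in np.arange(-.012,.0271,.002):
        s=Q[(abs(Q[:,0])<.013)&(abs(Q[:,1])<.03)&(Q[:,2]>=lo)&(Q[:,2]<lo+.002)]
        if len(s): print(round(lo*1000),len(s),(s[:,:2].min(0)*1000).round(),(s[:,:2].max(0)*1000).round())
E
python3 - <<'E'
from h import *
st(); c=camera("wrist"); tips(c)
E
```

```text
t 7.17 p [ 0.5612 -0.0175  0.1127] F [-0.5 -0.5  1.1] w 0.299 g 0.0
[[ 0.501  0.866 -0.001]
 [ 0.866 -0.501 -0.   ]
 [-0.    -0.    -1.   ]]
-12 143 [-10. -26.] [12. 26.]
-10 191 [-12. -26.] [12. 26.]
-8 1234 [-13. -26.] [13. 25.]
-6 202 [-13. -19.] [13. 25.]
-4 59 [-11. -20.] [11. 19.]
-2 23 [ -8. -13.] [ 8. 13.]
0 9 [ -1. -13.] [ 1. 13.]
4 281 [-13. -30.] [13. 30.]
6 1610 [-13. -30.] [13. 30.]
8 10 [ -8. -30.] [13. 29.]
```

Request:
carry_out --pt "0 0 0.02 0 -0.4" --pt "0 0 0.025 0 -0.4" --pt "0 0 0.025 0 -0.7" --pt "0 0 0.025 0 -1" --pt "0 0 0.025 0 -1" --pt "0 0 0.025 0 -1" --pt "0 0 0.025 0 -1"

```text
clock: 8.1
position: [0.5614, -0.0175, 0.1093]
ee_rot: [0.866, 0.5, 0.0, -0.0]
ft_force: [0.3, -0.3, 0.1]
grip_width: 0.15
grasp_force: 39.8
```

Request:
carry_out --pt "0 0 -0.1 0 -1" --pt "0 0 -0.4 0 -1" --pt "0 0 -0.8 0 -1" --pt "0 0 -1 0 -1" --pt "0 0 -1 0 -1"

```text
clock: 8.72
position: [0.5626, -0.0178, 0.2625]
ee_rot: [0.866, 0.499, 0.002, 0.001]
ft_force: [-0.5, -0.2, -0.8]
grip_width: 0.147
grasp_force: 39.7
```

```bash
python3 - <<'E'
from h import *
plan([.418,-.275,.27],-105,-1)
E
```

```text
plan from [ 0.5626 -0.0178  0.2625] yaw -30.1 tilt [ 0.0051  0.0011 -1.    ]
   [-0.656, 0.008, -0.017, 0.833, -1]
   [-0.591, 0.284, -0.017, 0.833, -1]
   [-0.415, 0.507, -0.017, 0.833, -1]
```

Request:
carry_out --pt "-0.656 0.008 -0.02 0.83 -1" --pt "-0.656 0.008 -0.02 0.83 -1" --pt "-0.656 0.008 -0.02 0.83 -1" --pt "-0.656 0.008 -0.02 0.83 -1"

```text
clock: 9.22
position: [0.5127, -0.1032, 0.2618]
ee_rot: [0.954, 0.301, -0.0, -0.0]
ft_force: [-0.4, 0.0, -0.3]
grip_width: 0.147
grasp_force: 39.7
```

Request:
carry_out --pt "-0.59 0.28 -0.02 0.83 -1" --pt "-0.59 0.28 -0.02 0.83 -1" --pt "-0.59 0.28 -0.02 0.83 -1" --pt "-0.59 0.28 -0.02 0.83 -1"

```text
clock: 9.72
position: [0.4648, -0.188, 0.2649]
ee_rot: [0.996, 0.09, -0.0, -0.0]
ft_force: [0.1, 0.3, -0.4]
grip_width: 0.151
grasp_force: 39.7
```

Request:
carry_out --pt "-0.415 0.5 -0.02 0.83 -1" --pt "-0.415 0.5 -0.02 0.83 -1" --pt "-0.415 0.5 -0.02 0.83 -1" --pt "-0.415 0.5 -0.02 0.83 -1" --pt "-0.415 0.5 -0.02 0.83 -1"

```text
clock: 10.35
position: [0.4173, -0.2723, 0.268]
ee_rot: [0.992, -0.126, -0.0, 0.0]
ft_force: [-0.1, 0.6, -1.0]
grip_width: 0.148
grasp_force: 39.6
```

```bash
python3 - <<'E'
from h import *
np.set_printoptions(suppress=True,precision=4)
o,R=st(); c=camera("wrist"); save(c,"w4.png")
P=cloud(c,np.ones((420,560),bool)); Q=(P-o["position"])@R
def S(z0,z1,r=.07): 
    s=P[(abs(P[:,0]-.51)<r)&(abs(P[:,1]+.3)<.06)&(P[:,2]>z0)&(P[:,2]<z1)]; return s
for z in np.arange(.03,.205,.01):
    s=S(z,z+.01); print(round(z,2),len(s),s.mean(0) if len(s) else '', s[:,:2].min(0) if len(s) else '',s[:,:2].max(0) if len(s) else '')
k=Q[(Q[:,0]>.02)&(Q[:,0]<.12)&(abs(Q[:,1])<.04)&(abs(Q[:,2])<.02)]
print("key tool",len(k),k.min(0),k.max(0)); r=k[k[:,0]>.055]; print("ring",cv2.minEnclosingCircle((r[:,:2]*1000).astype(np.float32)),np.median(r[:,2]))
b=k[(k[:,0]<.04)]; print("bar z",np.median(b[:,2]),"y",np.median(b[:,1]))
E
```

```text
t 10.35 p [ 0.4173 -0.2723  0.268 ] F [-0.1  0.6 -1. ] w 0.148 g 39.64013457298279
[[ 0.968 -0.25  -0.001]
 [-0.25  -0.968 -0.   ]
 [-0.001  0.    -1.   ]]
0.03 1 [ 0.5276 -0.3008  0.035 ] [ 0.5276 -0.3008] [ 0.5276 -0.3008]
0.04 1 [ 0.5276 -0.3008  0.0474] [ 0.5276 -0.3008] [ 0.5276 -0.3008]
0.05 1 [ 0.5277 -0.3008  0.0583] [ 0.5277 -0.3008] [ 0.5277 -0.3008]
0.06 0   
0.07 1 [ 0.5277 -0.3008  0.0702] [ 0.5277 -0.3008] [ 0.5277 -0.3008]
0.08 2 [ 0.5277 -0.3008  0.0853] [ 0.5277 -0.3008] [ 0.5278 -0.3008]
0.09 1 [ 0.5279 -0.3008  0.0985] [ 0.5279 -0.3008] [ 0.5279 -0.3008]
0.1 1 [ 0.5279 -0.3008  0.1066] [ 0.5279 -0.3008] [ 0.5279 -0.3008]
0.11 1 [ 0.5279 -0.3008  0.1152] [ 0.5279 -0.3008] [ 0.5279 -0.3008]
0.12 2 [ 0.5265 -0.3056  0.1244] [ 0.525  -0.3105] [ 0.528  -0.3008]
0.13 2 [ 0.528  -0.3008  0.1336] [ 0.5279 -0.3008] [ 0.528  -0.3008]
0.14 8 [ 0.5266 -0.3069  0.1467] [ 0.5244 -0.3115] [ 0.5298 -0.3008]
0.15 201 [ 0.5298 -0.3065  0.1541] [ 0.5223 -0.3124] [ 0.5359 -0.3004]
0.16 151 [ 0.5195 -0.3031  0.1651] [ 0.5118 -0.3075] [ 0.5261 -0.2971]
0.17 154 [ 0.51   -0.2996  0.1753] [ 0.5032 -0.3039] [ 0.5164 -0.294 ]
0.18 78 [ 0.5035 -0.2976  0.1828] [ 0.5    -0.3007] [ 0.5079 -0.2936]
0.19 38 [ 0.4882 -0.2919  0.1943] [ 0.4864 -0.2953] [ 0.4901 -0.2889]
0.2 0   
key tool 6111 [ 0.02   -0.0229 -0.012 ] [0.0866 0.021  0.0027]
ring ((64.80615234375, -0.9389724731445312), 21.991708755493164) -0.00377330870514075
bar z -0.009914959699532913 y -0.0005938964361907697
```

View pics/w4.png

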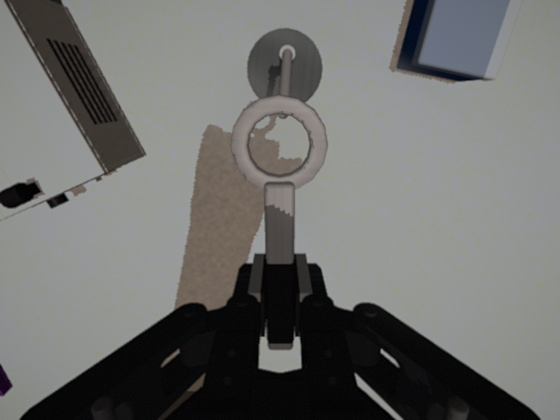

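The ring is level at (280,140), with the peg under its top edge pointing at the gripper. The stand's yaw is about -19°, so next I'll align.

```bash
python3 - <<'E'
from h import *
plan([.419,-.2693,.225],-109,-1)
E
```

```text
plan from [ 0.4172 -0.2725  0.2681] yaw -104.5 tilt [-5.e-04 -1.e-04 -1.e+00]
   [0.006, -0.023, 0.287, 0.149, -1]
```

Request:
carry_out --pt "0.006 -0.023 0.1 0.15 -1" --pt "0.006 -0.023 0.2 0.15 -1" --pt "0.006 -0.023 0.287 0.15 -1" --pt "0.006 -0.023 0.287 0.15 -1"

```text
clock: 10.9
position: [0.4179, -0.2699, 0.2242]
ee_rot: [0.986, -0.167, -0.001, 0.0]
ft_force: [0.0, 0.1, -1.0]
grip_width: 0.149
grasp_force: 39.6
```

```bash
python3 - <<'E'
from h import *
np.set_printoptions(suppress=True,precision=4)
o,R=st(); c=camera("wrist"); p=np.array(o["position"])
P=cloud(c,np.ones((420,560),bool)); Q=(P-p)@R
k=Q[(Q[:,0]>.055)&(Q[:,0]<.09)&(abs(Q[:,1])<.03)&(abs(Q[:,2])<.02)]; print("ring",cv2.minEnclosingCircle((k[:,:2]*1000).astype(np.float32)),np.median(k[:,2]))
s=Q[(Q[:,0]>.03)&(Q[:,0]<.14)&(abs(Q[:,1])<.04)&(P[:,2]>.15)&(P[:,2]<.2)]; z=p[2]-s[:,2]
for a in np.arange(.15,.2,.005):
    m=(z>=a)&(z<a+.005)
    if m.any(): print(round(a,3),m.sum(),s[m][:,:2].mean(0))
E
```

```text
t 10.9 p [ 0.4179 -0.2699  0.2242] F [ 0.   0.1 -1. ] w 0.149 g 39.63134586811066
[[ 0.944 -0.329 -0.002]
 [-0.329 -0.944  0.   ]
 [-0.002  0.    -1.   ]]
ring ((64.79071807861328, -0.8735949397087097), 21.96175765991211) -0.003742594686111327
0.15 186 [ 0.1194 -0.0021]
0.155 102 [ 0.115 -0.002]
0.16 104 [ 0.1098 -0.0019]
0.165 113 [ 0.1046 -0.0021]
0.17 116 [ 0.0995 -0.0022]
0.175 119 [ 0.0946 -0.0022]
0.18 119 [ 0.09   -0.0021]
0.185 20 [ 0.0877 -0.0023]
0.19 56 [ 0.0742 -0.002 ]
0.195 56 [ 0.0752 -0.002 ]
```

Request:
carry_out --pt "0 -0.007 0.07 0 -1" --pt "0 -0.007 0.133 0 -1" --pt "0.007 -0.007 0.16 0 -1" --pt "0.035 -0.007 0.188 0 -1" --pt "0.06 -0.007 0.212 0 -1" --pt "0.1 -0.007 0.253 0 -1" --pt "0.147 -0.007 0.3 0 -1" --pt "0.19 -0.007 0.343 0 -1" --pt "0.237 -0.007 0.39 0 -1" --pt "0.237 -0.007 0.39 0 -1"

```text
clock: 12.2
position: [0.4524, -0.2809, 0.1659]
ee_rot: [0.986, -0.167, -0.001, 0.0]
ft_force: [-0.1, -1.5, -0.8]
grip_width: 0.149
grasp_force: 39.6
```

```bash
python3 - <<'E'
from h import *
st(); c=camera("wrist"); save(c,"w5.png",(180,20,400,320),2)
E
```

```text
t 12.2 p [ 0.4524 -0.2809  0.1659] F [-0.1 -1.5 -0.8] w 0.149 g 39.63617384433746
[[ 0.944 -0.33  -0.001]
 [-0.33  -0.944 -0.   ]
 [-0.001  0.001 -1.   ]]
```

View pics/w5.png

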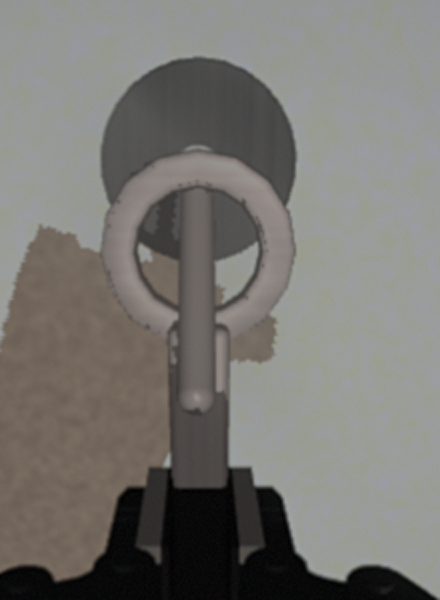

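The ring at (198,245) encloses the peg, whose tip is in front at (197,400). Nothing touches, so I'll release.

Request:
carry_out --pt "0 0 0 0 0.3" --pt "0 0 0 0 0.6" --pt "0 0 0 0 0.6" --pt "0 0 0 0 0.6" --pt "0 0 0 0 0.6" --pt "0 0 0 0 0.6" --pt "0 0 0 0 0.6" --pt "0 0 0 0 0.6"

```text
clock: 13.25
position: [0.4524, -0.2809, 0.1667]
ee_rot: [0.986, -0.167, 0.0, -0.0]
ft_force: [0.3, -0.2, 0.3]
grip_width: 0.8
grasp_force: 0.0
```

Request:
carry_out --pt "-0.1 0 -0.1 0 0.6" --pt "-0.25 0 -0.4 0 0.6" --pt "-0.4 0 -0.8 0 0.6" --pt "-0.4 0 -1 0 0.6" --pt "-0.4 0 -1 0 0.6"

```text
clock: 13.88
position: [0.3966, -0.2615, 0.3188]
ee_rot: [0.986, -0.167, 0.002, -0.001]
ft_force: [-0.7, 0.0, 0.3]
grip_width: 0.8
grasp_force: 0.0
```

```bash
python3 - <<'E'
from h import *
np.set_printoptions(suppress=True,precision=4)
st(); c=camera("side"); cw=camera("wrist"); b=c["img"][270:400-60,250:390]
for n,cc in (("side",c),("wrist",cw)):
    for q in ("key_eye","key_grip"):
        for r in boxes_of(q,cc)[:2]: print(n,q,round(r["conf"],2),np.array(r["position"]))
a=cv2.resize(c["img"][220:320,250:370],(480,400)); w=cv2.resize(cw["img"][0:300,130:430],(400,400))
cv2.imwrite("pics/hang.png",np.hstack([a,w])[:,:799,::-1])
P=cloud(c,np.ones((420,560),bool)); s=P[(abs(P[:,0]-.51)<.05)&(abs(P[:,1]+.3)<.05)&(P[:,2]>.025)&(P[:,2]<.2)]
for z in np.arange(.02,.2,.015):
    m=(s[:,2]>=z)&(s[:,2]<z+.015)
    if m.any(): print(round(z,3),m.sum(),s[m].min(0),s[m].max(0))
plan([.4785,-.0215,.25],97.7-180,0.2)
E
```

```text
t 13.88 p [ 0.3966 -0.2615  0.3188] F [-0.7  0.   0.3] w 0.8 g 0.0
[[ 0.944 -0.329  0.005]
 [-0.329 -0.944  0.001]
 [ 0.004 -0.002 -1.   ]]
side key_eye 0.43 [ 0.5128 -0.3042  0.1052]
side key_grip 0.61 [ 0.5152 -0.3051  0.1061]
wrist key_eye 0.87 [ 0.5254 -0.3071  0.1505]
wrist key_eye 0.64 [ 0.5198 -0.3037  0.0149]
wrist key_grip 0.82 [ 0.5197 -0.3054  0.1521]
wrist key_grip 0.35 [ 0.5488 -0.0559  0.1044]
0.02 11 [ 0.5246 -0.3146  0.0278] [ 0.5333 -0.3082  0.0349]
0.035 23 [ 0.4921 -0.3155  0.0359] [ 0.5335 -0.2884  0.0498]
0.05 38 [ 0.4919 -0.3154  0.0501] [ 0.5326 -0.2904  0.0648]
0.065 37 [ 0.4944 -0.314   0.0655] [ 0.5325 -0.29    0.0798]
0.08 35 [ 0.4989 -0.3175  0.0801] [ 0.5313 -0.2895  0.0949]
0.095 41 [ 0.5014 -0.3155  0.0954] [ 0.5344 -0.3     0.1091]
0.11 37 [ 0.5032 -0.3148  0.1104] [ 0.5343 -0.3018  0.1246]
0.125 42 [ 0.5081 -0.3251  0.125 ] [ 0.5329 -0.2894  0.1399]
0.14 24 [ 0.5128 -0.3278  0.1407] [ 0.5337 -0.3005  0.1548]
0.155 46 [ 0.5111 -0.3308  0.1552] [ 0.5303 -0.3009  0.1691]
0.17 23 [ 0.4922 -0.308   0.1704] [ 0.5138 -0.2904  0.1848]
0.185 20 [ 0.4844 -0.3041  0.1852] [ 0.5007 -0.2921  0.1957]
plan from [ 0.3954 -0.261   0.3157] yaw -109.3 tilt [-0.0021 -0.0001 -1.    ]
   [-0.002, -0.845, 0.219, -0.449, 0.2]
   [0.195, -0.822, 0.219, -0.449, 0.2]
```

View pics/hang.png

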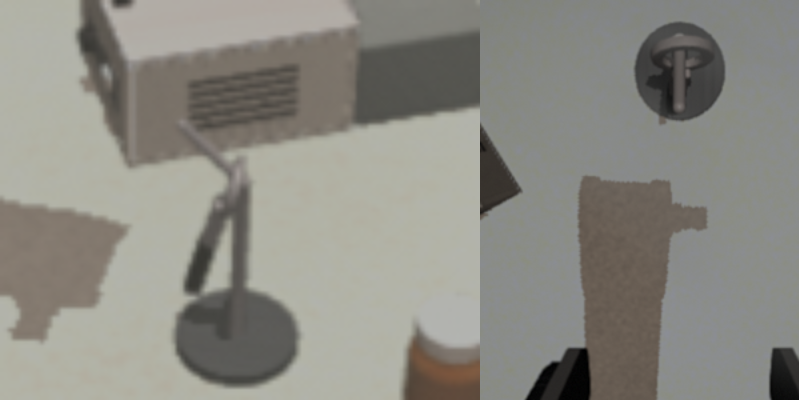

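The key hangs by its ring at the peg's foot, with the bar pointing down at (205,250). Next is the knob.

Request:
carry_out --pt "0 -0.845 0.1 -0.45 0.2" --pt "0 -0.845 0.22 -0.45 0.2" --pt "0 -0.845 0.22 -0.45 0.2" --pt "0 -0.845 0.22 -0.45 0.2"

```text
clock: 14.68
position: [0.4373, -0.1416, 0.2831]
ee_rot: [0.999, -0.05, -0.001, 0.0]
ft_force: [-0.4, -1.0, 0.2]
grip_width: 0.598
grasp_force: 0.0
```

Request:
carry_out --pt "0.1 -0.82 0.22 -0.45 0.2" --pt "0.1 -0.82 0.22 -0.45 0.2" --pt "0.1 -0.82 0.22 -0.45 0.2" --pt "0.1 -0.82 0.22 -0.45 0.2" --pt "0.1 -0.82 0.22 -0.45 0.2"

```text
clock: 15.3
position: [0.4649, -0.0226, 0.2512]
ee_rot: [0.998, 0.066, 0.0, -0.0]
ft_force: [-0.8, 0.9, 1.1]
grip_width: 0.605
grasp_force: 0.0
```

```bash
python3 - <<'E'
from h import *
np.set_printoptions(suppress=True,precision=4)
st(); c=camera("wrist"); P=cloud(c,np.ones((420,560),bool))
kn=P[(P[:,2]>.117)&(P[:,2]<.15)&(abs(P[:,0]-.477)<.03)&(abs(P[:,1]+.02)<.03)]
t=kn[kn[:,2]>.133]; print("knob",len(kn),kn.min(0),kn.max(0),cv2.minAreaRect((kn[:,:2]*1000).astype(np.float32)),"top",cv2.minAreaRect((t[:,:2]*1000).astype(np.float32)))
f=P[(abs(P[:,2]-.106)<.004)&(P[:,0]<.75)]; print("flap",cv2.minAreaRect((f[:,:2]*1000).astype(np.float32)))
plan([.4785,-.0215,.14],97.7-180,-0.1)
E
```

```text
t 15.3 p [ 0.4649 -0.0226  0.2512] F [-0.8  0.9  1.1] w 0.605 g 0.0
[[ 0.991  0.131  0.001]
 [ 0.131 -0.991  0.   ]
 [ 0.001 -0.    -1.   ]]
knob 544 [ 0.4698 -0.033   0.1282] [ 0.4902 -0.0099  0.1396] ((480.1881103515625, -21.44814682006836), (18.24481773376465, 21.009798049926758), 7.4002556800842285) top ((479.69281005859375, -21.534337997436523), (17.24464225769043, 21.008403778076172), 7.251338005065918)
flap ((558.1161499023438, -110.88502502441406), (162.32029724121094, 359.948974609375), 7.617298126220703)
plan from [ 0.4649 -0.0223  0.2512] yaw -82.4 tilt [ 0.0009  0.0005 -1.    ]
   [0.09, 0.007, 0.741, -0.004, -0.1]
```

Request:
carry_out --pt "0.1 0.005 0.4 0 -0.1" --pt "0.1 0.005 0.75 0 -0.1" --pt "0.1 0.005 0.87 0 -0.1" --pt "0.1 0.005 0.91 0 -0.1" --pt "0.1 0.005 0.91 0 -0.1" --pt "0.1 0.005 0.91 0 -1" --pt "0.1 0.005 0.91 0 -1" --pt "0.1 0.005 0.91 0 -1" --pt "0.1 0.005 0.91 0 -1" --force 40

```text
clock: 16.48
position: [0.4808, -0.0217, 0.1157]
ee_rot: [0.998, 0.067, 0.001, 0.001]
ft_force: [-0.1, -10.1, 4.6]
grip_width: 0.246
grasp_force: 42.6
```

Request:
carry_out --pt "0.021 0 -0.101 0 -1" --pt "0.051 0 -0.2 0 -1" --pt "0.088 0 -0.296 0 -1" --pt "0.135 0 -0.388 0 -1" --pt "0.135 0 -0.388 0 -1"

```text
clock: 17.1
position: [0.501, -0.0189, 0.1741]
ee_rot: [0.998, 0.067, 0.001, 0.001]
ft_force: [2.9, -8.5, -1.4]
grip_width: 0.248
grasp_force: 40.4
```

Request:
carry_out --pt "0.054 0 -0.087 0 -1" --pt "0.115 0 -0.171 0 -1" --pt "0.183 0 -0.247 0 -1" --pt "0.258 0 -0.318 0 -1" --pt "0.339 0 -0.382 0 -1" --pt "0.425 0 -0.439 0 -1" --pt "0.516 0 -0.488 0 -1" --pt "0.61 0 -0.529 0 -1" --pt "0.708 0 -0.561 0 -1" --pt "0.808 0 -0.585 0 -1" --pt "0.91 0 -0.601 0 -1" --pt "0.91 0 -0.601 0 -1"

```text
clock: 18.6
position: [0.6357, -0.0004, 0.2634]
ee_rot: [0.998, 0.067, 0.0, 0.001]
ft_force: [1.0, -5.4, -1.9]
grip_width: 0.249
grasp_force: 39.8
```

Request:
carry_out --pt "0.103 0 -0.006 0 -1" --pt "0.206 0 -0.003 0 -1" --pt "0.308 0 0.009 0 -1" --pt "0.409 0 0.029 0 -1" --pt "0.508 0 0.059 0 -1" --pt "0.55 0 0.075 0 -1" --pt "0.55 0 0.075 0 -1"

```text
clock: 19.48
position: [0.7178, 0.0109, 0.2531]
ee_rot: [0.998, 0.067, 0.001, 0.001]
ft_force: [2.4, -4.7, 2.8]
grip_width: 0.245
grasp_force: 39.0
```

Request:
carry_out --pt "0 0 0 0 0" --pt "0 0 0 0 0" --pt "0 0 0 0 0" --pt "0.03 0 -0.1 0 0" --pt "0.04 0 -0.3 0 0" --pt "0.04 0 -0.6 0 0" --pt "0.04 0 -0.8 0 0" --pt "0.04 0 -0.8 0 0"

```text
clock: 20.48
position: [0.7233, 0.0136, 0.3741]
ee_rot: [0.998, 0.068, 0.002, 0.0]
ft_force: [-0.3, -0.4, -0.1]
grip_width: 0.501
grasp_force: 0.0
```

Request:
carry_out --pt "-0.4 0 0 0 0" --pt "-0.8 0 0 0 0" --pt "-1 0 0 0 0" --pt "-1 0 0 0 0"

```text
clock: 20.98
position: [0.5725, -0.0064, 0.3713]
ee_rot: [0.998, 0.068, 0.0, -0.001]
ft_force: [0.9, 1.1, 0.2]
grip_width: 0.498
grasp_force: 0.0
```

Request:
carry_out --pt "-0.4 0 0 0 0" --pt "-0.8 0 0 0 0" --pt "-0.8 0 0.4 0 0" --pt "-0.8 0 0.4 0 0"

```text
clock: 21.48
position: [0.4531, -0.0221, 0.3084]
ee_rot: [0.998, 0.068, -0.003, -0.0]
ft_force: [0.1, 0.0, 0.4]
grip_width: 0.501
grasp_force: 0.0
```

```bash
python3 - <<'E'
from h import *
np.set_printoptions(suppress=True,precision=4)
o,R=st(); c=camera("wrist"); cs=camera("side"); ct=camera("top")
u=np.array([np.cos(np.radians(7.5)),np.sin(np.radians(7.5))]); O=np.array([.5593,-.0111])
def U(P): d=P[:,:2]-O; return np.c_[d@u,d@[-u[1],u[0]],P[:,2]]
for n,cc in (("w",c),("top",ct)):
    for q in ("filter_tab",):
        for r in boxes_of(q,cc)[:2]: print(n,q,round(r["conf"],2),np.array(r["position"]))
    P=U(cloud(cc,np.ones((420,560),bool)))
    t=P[(abs(P[:,0]+10)<1e9)&(abs(P[:,0])<.085)&(abs(P[:,1])<.068)&(P[:,2]>.084)&(P[:,2]<.097)]
    if len(t): print(n,"tab(unit)",len(t),t.min(0),t.max(0),t.mean(0),cv2.minAreaRect((t[:,:2]*1000).astype(np.float32)))
    F=P[(abs(P[:,1])<.085)&(P[:,2]>.12)&(P[:,2]<.31)&(abs(P[:,0]-.1)<.08)&~((P[:,0]>.095)&(P[:,2]<.12))]
    for z in np.arange(.12,.31,.03):
        s=F[(F[:,2]>=z)&(F[:,2]<z+.03)]
        if len(s): print("flap",n,round(z,2),len(s),s.mean(0))
P=U(cloud(cs,np.ones((420,560),bool))); F=P[(abs(P[:,1])<.085)&(P[:,2]>.12)&(P[:,2]<.31)&(abs(P[:,0]-.1)<.08)]
for z in np.arange(.12,.31,.03):
    s=F[(F[:,2]>=z)&(F[:,2]<z+.03)]
    if len(s): print("flap side",round(z,2),len(s),s.mean(0))
t=O-.01*u+.015*np.array([-u[1],u[0]]); print("nominal tab",t)
plan([t[0],t[1],.2],-82.5,0)
E
```

```text
t 21.48 p [ 0.4531 -0.0221  0.3084] F [0.1 0.  0.4] w 0.501 g 0.0
[[ 0.991  0.136 -0.006]
 [ 0.136 -0.991 -0.   ]
 [-0.006 -0.001 -1.   ]]
w filter_tab 0.91 [0.5471 0.0028 0.0712]
w tab(unit) 312 [-0.027   0.0101  0.0844] [0.006  0.0201 0.0927] [-0.0108  0.0152  0.0906] ((-10.541584014892578, 15.04766845703125), (9.963735580444336, 33.02106475830078), 89.75371551513672)
flap top 0.12 15 [0.0974 0.0634 0.1371]
flap top 0.15 189 [ 0.1024 -0.0068  0.1683]
flap top 0.18 321 [0.1063 0.0008 0.195 ]
flap top 0.21 358 [ 0.1112 -0.0006  0.2254]
flap top 0.24 408 [0.1169 0.0033 0.2552]
flap top 0.27 461 [0.1259 0.0012 0.2821]
flap side 0.12 192 [ 0.0983 -0.0085  0.1351]
flap side 0.15 190 [ 0.1024 -0.0059  0.1652]
flap side 0.18 203 [ 0.1069 -0.0069  0.195 ]
flap side 0.21 200 [ 0.1113 -0.0058  0.225 ]
flap side 0.24 223 [ 0.117  -0.0084  0.2553]
flap side 0.27 212 [ 0.1237 -0.0051  0.2812]
nominal tab [0.5474 0.0025]
plan from [ 0.4568 -0.0225  0.3129] yaw -82.3 tilt [ 0.0016 -0.0014 -1.    ]
   [0.621, -0.083, 0.752, 0.008, 0]
```

Request:
carry_out --pt "0.3 -0.083 0.2 0 0" --pt "0.621 -0.083 0.5 0.005 0" --pt "0.621 -0.083 0.75 0.005 0" --pt "0.621 -0.083 0.75 0.005 0" --pt "0.621 -0.083 0.75 0.005 0"

```text
clock: 22.35
position: [0.5469, 0.0021, 0.2009]
ee_rot: [0.998, 0.066, 0.001, -0.0]
ft_force: [0.7, -0.4, 1.0]
grip_width: 0.502
grasp_force: 0.0
```

```bash
python3 - <<'E'
from h import *
st(); plan([.547,.0025,.073],-82.5,0)
E
```

```text
t 22.35 p [0.5469 0.0021 0.2009] F [ 0.7 -0.4  1. ] w 0.502 g 0.0
[[ 0.991  0.132  0.002]
 [ 0.132 -0.991  0.   ]
 [ 0.002  0.    -1.   ]]
plan from [0.5469 0.0021 0.2009] yaw -82.4 tilt [ 2.2e-03  2.0e-04 -1.0e+00]
   [0.001, -0.002, 0.853, 0.003, 0]
```

Request:
carry_out --pt "0 -0.002 0.3 0 0" --pt "0 -0.002 0.6 0 0" --pt "0 -0.002 0.78 0 0" --pt "0 -0.002 0.84 0 0" --pt "0 -0.002 0.85 0 0" --pt "0 -0.002 0.85 0 0"

```text
clock: 23.1
position: [0.5468, 0.0028, 0.0729]
ee_rot: [0.998, 0.066, 0.001, -0.0]
ft_force: [0.1, 1.0, -0.6]
grip_width: 0.497
grasp_force: 0.0
```

Request:
carry_out --pt "0 0 0 0 -1" --pt "0 0 0 0 -1" --pt "0 0 0 0 -1" --pt "0 0 0 0 -1" --pt "0 0 0 0 -1" --pt "0 0 0 0 -1" --force 60

```text
clock: 23.85
position: [0.5464, 0.0026, 0.072]
ee_rot: [0.998, 0.066, 0.001, -0.0]
ft_force: [-0.4, -0.4, 7.1]
grip_width: 0.104
grasp_force: 59.5
```

Request:
carry_out --pt "0 0 -0.05 0 -1" --pt "0 0 -0.15 0 -1" --pt "0 0 -0.25 0 -1" --pt "0 0 -0.4 0 -1" --pt "0 0 -0.6 0 -1" --pt "0 0 -0.8 0 -1" --pt "0 0 -1 0 -1" --pt "0 0 -1 0 -1"

```text
clock: 24.85
position: [0.547, 0.0024, 0.2242]
ee_rot: [0.998, 0.066, 0.002, -0.001]
ft_force: [0.3, -0.7, -1.2]
grip_width: 0.103
grasp_force: 58.5
```

```bash
python3 - <<'E'
from h import *
np.set_printoptions(suppress=True,precision=4)
o,R=st(); c=camera("side"); r=boxes_of("filter_tab",c)[:2]; print([(x["conf"],np.array(x["position"])) for x in r])
u=np.array([np.cos(np.radians(7.5)),np.sin(np.radians(7.5))]); 
P=cloud(c,np.ones((420,560),bool)); d=(P-o["position"])@R
s=d[(abs(d[:,0])<.06)&(abs(d[:,1])<.03)&(d[:,2]>-.02)&(d[:,2]<.09)]
for z in np.arange(-.02,.09,.01):
    m=(s[:,2]>=z)&(s[:,2]<z+.01)
    if m.any(): print(round(z,2),m.sum(),s[m].min(0),s[m].max(0))
plan([.476,.309,.23],-82.5,-1)
E
```

```text
t 24.85 p [0.547  0.0024 0.2242] F [ 0.3 -0.7 -1.2] w 0.103 g 58.50684463977814
[[ 0.991  0.132  0.004]
 [ 0.132 -0.991  0.001]
 [ 0.004 -0.001 -1.   ]]
[(0.66, array([ 0.5485, -0.0035,  0.1973]))]
-0.02 32 [-0.0188 -0.0048 -0.02  ] [ 0.015   0.0241 -0.0112]
-0.01 29 [-0.0212 -0.0068 -0.0099] [ 0.0305  0.0154 -0.    ]
0.0 100 [-0.0519 -0.0115  0.    ] [0.0475 0.0123 0.0099]
0.01 87 [-0.0521 -0.004   0.01  ] [0.0494 0.0115 0.0198]
0.02 88 [-0.0518 -0.0011  0.0202] [0.0474 0.0132 0.03  ]
0.03 79 [-0.0511 -0.0023  0.0302] [0.0463 0.0145 0.0397]
0.04 83 [-0.0517 -0.0032  0.04  ] [0.048  0.0121 0.05  ]
0.05 81 [-0.0523 -0.0031  0.05  ] [0.0473 0.0117 0.06  ]
0.06 38 [-0.0511 -0.0023  0.0601] [0.0453 0.0089 0.0685]
plan from [0.5457 0.0027 0.2215] yaw -82.4 tilt [ 0.0004  0.0006 -1.    ]
   [-0.063, -0.695, -0.019, 0.001, -1]
   [-0.064, -0.695, -0.019, 0.001, -1]
   [-0.064, -0.695, -0.019, 0.001, -1]
```

Request:
carry_out --pt "-0.02 -0.2 -0.02 0 -1" --pt "-0.04 -0.45 -0.02 0 -1" --pt "-0.063 -0.695 -0.02 0 -1" --pt "-0.085 -0.9 -0.02 0 -1" --pt "-0.095 -1 -0.02 0 -1" --pt "-0.095 -1 -0.02 0 -1"

```text
clock: 25.7
position: [0.5115, 0.1497, 0.2238]
ee_rot: [0.998, 0.067, -0.0, 0.0]
ft_force: [-0.3, -0.5, -1.9]
grip_width: 0.103
grasp_force: 58.6
```

Request:
carry_out --pt "-0.02 -0.2 0 0 -1" --pt "-0.04 -0.45 0 0 -1" --pt "-0.063 -0.695 0 0 -1" --pt "-0.085 -0.9 0 0 -1" --pt "-0.095 -1 0.05 0 -1" --pt "-0.095 -1 0.1 0 -1" --pt "-0.095 -1 0.1 0 -1"

```text
clock: 26.58
position: [0.4783, 0.294, 0.2084]
ee_rot: [0.998, 0.065, -0.0, 0.001]
ft_force: [-0.3, -0.6, -1.0]
grip_width: 0.102
grasp_force: 58.7
```

```bash
python3 - <<'E'
from h import *
st(); plan([.477,.3092,.189],-82.5,-1)
E
```

```text
t 26.57 p [0.4783 0.294  0.2084] F [-0.3 -0.6 -1. ] w 0.102 g 58.666858077049255
[[ 0.992  0.13  -0.001]
 [ 0.13  -0.992 -0.002]
 [-0.001  0.001 -1.   ]]
plan from [0.4783 0.294  0.2084] yaw -82.5 tilt [-8.0e-04 -1.6e-03 -1.0e+00]
   [0.004, -0.102, 0.129, -0.001, -1]
```

Request:
carry_out --pt "0.004 -0.08 0.06 0 -1" --pt "0.004 -0.102 0.129 0 -1" --pt "0.004 -0.102 0.129 0 -1" --pt "0.004 -0.102 0.129 0 -1" --pt "0.004 -0.102 0.129 0 -1" --pt "0.004 -0.102 0.129 0 -1"

```text
clock: 27.32
position: [0.4766, 0.3114, 0.1902]
ee_rot: [0.998, 0.066, 0.0, -0.0]
ft_force: [0.5, -0.3, -0.7]
grip_width: 0.103
grasp_force: 58.7
```

```bash
python3 - <<'E'
from h import *
np.set_printoptions(suppress=True,precision=4)
o,R=st(); c=camera("side"); save(c,"end.png",s=1.4)
P=cloud(c,np.ones((420,560),bool)); d=(P-o["position"])@R
s=d[(abs(d[:,0])<.06)&(abs(d[:,1])<.02)&(d[:,2]>0.01)&(d[:,2]<.085)]; print("foot z",o["position"][2]-np.percentile(s[:,2],99.5),s.min(0),s.max(0))
for q in ("bottle","jar","tipbox","key_eye","tray_mid"):
    print(q,[np.array(x["position"]) for x in boxes_of(q,c)[:1]])
F=P[(abs(P[:,1]-.01)<.1)&(P[:,2]>.25)&(P[:,2]<.31)&(P[:,0]>.6)&(P[:,0]<.75)]; print("flap top",len(F),F.mean(0))
E
```

```text
t 27.32 p [0.4766 0.3114 0.1902] F [ 0.5 -0.3 -0.7] w 0.103 g 58.66582453250885
[[ 0.991  0.132  0.   ]
 [ 0.132 -0.991  0.   ]
 [ 0.    -0.    -1.   ]]
foot z 0.12250767143436353 [-0.053  -0.0099  0.01  ] [0.0484 0.0173 0.0693]
bottle [array([0.6962, 0.3877, 0.0755])]
jar [array([ 0.6602, -0.4011,  0.0521])]
tipbox [array([ 0.5297, -0.5241,  0.0639])]
key_eye [array([ 0.5136, -0.3046,  0.105 ])]
tray_mid [array([0.4825, 0.3102, 0.0049])]
flap top 362 [ 0.6806 -0.0014  0.2725]
```

View pics/end.png

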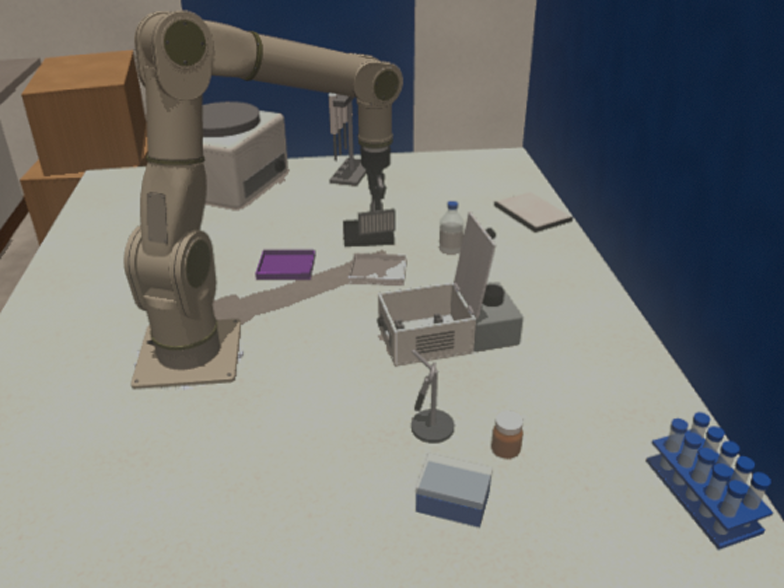

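The filter plate is held upright at (377,222), above the white tray at (378,268). The flap is open at (478,265), the key hangs on the peg at (420,390), and the bottle, jar and tip box are where they were.

```bash
python3 -c "
from workcell import ticket; print(ticket.hand_in())"
```

```text
the job is handed in; nothing more can be done
None
```

The job is handed in at about 27 s of the 72 s limit: the key hangs on its peg, the flap stays open at about 100°, and the filter plate is held upright over the middle of the white tray with its lower edge about 10 cm above it. The bottle, jar and tip box were not moved.

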